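# Hang the slide loupe on its sprung hook and tug it

### The arm

A 6-joint arm with a two-finger parallel gripper is mounted at the origin on the work surface. World frame = base frame: x ahead of the robot, y to its left, z up, the work surface at z = 0. Lengths are in m, angles in rad, forces in N, time in s.
With the tool pointing down it reaches from about 0.3 to 0.95 m from the base axis. Payload 3.1 kg.
Tool frame: the origin (TCP) lies on the mounting face of the last link; the fingertips stand 173 mm ahead of it and the grasp point (between the pads) lies 155 mm ahead of it; z points along the fingers, y is the line along which they close (so a half turn about z gives the same grasp; the last joint's range is limited). The gripper opens to 85 mm and grips with 20 to 120 N. Pads are 22 mm wide; open, the fingers measure 114 mm over their backs; the gripper's body (76 mm by 85 mm) begins 54 mm behind the grasp point. The pads swing forward as they close: fully open they stand 13 mm farther back than shut.
Start: joints at [-1.338, 0.308, 1.634, -0, 1.2, -0.07], TCP at [0.186, -0.597, 0.405] pointing down, gripper open.
Joint ranges: [-3.06, 3.06], [-0.79, 1.96], [0.05, 2.63], [-1.19, 4.34], [0.05, 2.64], [-2.94, 2.94]. Speed limits (rad/s): [2.79, 2.79, 3.14, 3.14, 3.14, 3.14].

### API

Orientations are given as a rotation vector (axis times angle).
In Python, from cell import ctrl gives the robot as it stands. Calls block until the motion is done:
- ctrl.goto(position, orientation): joint-space move of the TCP to a pose.
- ctrl.line_to(position, ori=None, velocity=0.15): straight line of the TCP; ori=None keeps the orientation; velocity is the mean speed in m/s.
- ctrl.movej(angles): joint-space move.
- ctrl.set_gripper(opening, grasp_force=None): opening from 0.0 (shut) to 1.0 (fully open); grasp_force is the grip in N (None keeps the last); returns when the fingers have stopped.
- ctrl.dwell(seconds).
- ctrl.inverse_kinematics(position, orientation): joint angles nearest the present ones, or None.
- ctrl.grab_frame(name): name is "scene" or "top" or "wrist"; returns the picture (420x560x3 uint8, red, green, blue); there is no depth.
- ctrl.camera_params(name): a dict with "intrinsics" (3x3 intrinsics, pixels), "R" (3x3) and "t" (3): a world point X has camera coordinates R X + t. Camera axes: x right, y down, z forward; pixel columns grow to the right and rows downward; lengths in m; the calibration is good to about 2 mm. A picture is of the moment at which its call begins: read the wrist's pose just before it. camera_params takes no time and is no camera call; for the wrist camera it gives the pose at the moment of the call.
A pose or a line that the arm cannot do raises ctrl.PlanningError and nothing moves.
- ctrl.close_job(): hands the job in; it is judged then, once.
Readings, each from a call of its own:
- ctrl.read_clock(): time.
- ctrl.read_joint_pos(): joint angles.
- ctrl.read_qvel(): joint speeds.
- ctrl.read_joint_efforts(): joint torques, N m.
- ctrl.read_tcp_pos(): TCP position.
- ctrl.read_ee_rot(): TCP orientation.
- ctrl.read_ft_force(): force on the tool from outside, world axes, zero at the start.
- ctrl.read_torque(): the same for the moment, N m.
- ctrl.read_grip_width(): opening from 0.0 (shut) to 1.0 (fully open).
- ctrl.read_grasp_force(): force on a finger pad.
Only numpy, scipy, OpenCV 4.12 (cv2) and the standard library are available. Lean on these libraries where they do the work, as an engineer would, in place of code of your own. Each camera call takes 0.05 s, during which the arm holds its last target. There are 200 camera calls.

### The job

Hang the slide loupe, the one with the steel carrying bow, on the springy wire hook of the pine shelf unit, with the hook through its bow. While you still hold it, tug it down gently so that the hook dips by about a centimetre and you know it is held, then let go and leave it hanging still. Leave the projector lens, which looks much like the loupe but has no bow, where it stands.

Things in the scene. Friction and masses are not known exactly. Their poses are not given: they have to be found in the camera images.
- loupe: Black round stand loupe, 48 mm across, 45 high, 110 to 200 g, rigid steel bow: two flat legs (10 mm in x, 50 mm over their outsides in y) and a round 8 mm crossbar along y, underside 97 mm above the foot. Window under it 42 wide, 45 to 97 above the foot, open along x. Grip from above across the legs' outsides (closing along y), 80 to 95 up. Origin: centre of foot underside, z up; half turn alike.
- hook_seat (a point): Where the crossbar must hang: top of the 6 mm wire at its lowest place, about 185 mm up, 78 mm out from the front of the pine shelf unit (top 220 mm up). Site -x points along the wire to its tip, +x to the unit, z up. The tip is 25 mm beyond the seat and bends up to 22 mm above it; the wire rises 9 mm towards the unit. The bow goes over the tip from -x to +x, loupe x along the wire, then down.
- hook (a joint): How far the spring wire hook is bent down about its root, rad: 0 unloaded, stop at 0.4. The seat is 74 mm from the root, so 0.1 rad dips it 7.4 mm. Linear spring, about 0.7 N per mm of dip at the seat: the loupe's weight alone dips it 1.5 to 3 mm; a gentle tug of 7 N dips it 10 mm (0.135 rad). More than 20 mm (0.27 rad) is too hard.
- lens: Projector lens, to be left alone: black round barrel with aluminium rings, 42 mm across below and 50 mm at the top, 70 mm high, upright on the worktop, without a bow. Origin: centre of its underside, z up.

How it is judged:
By the outcome, as a careful person would: the job done as asked, in the order asked, and still so for the second after the job is handed in, with the robot touching nothing.
It also fails if it takes over 48 s, if anything falls off the work surface, if the arm or the gripper's body presses on something with over 40 N, if the wrist force passes 120 N, or if a joint passes its speed limit or range.

## Working session

There is one attempt and no reset: what is moved stays moved. The work goes in short steps, each a Python script; the robot and the scene stay as the last script left them, time stands still between calls to the robot, and variables do not carry over. Pictures are saved under pics/ and viewed, at most 10 in all, crops included, and the job is handed in when it is done.

```bash
mkdir -p pics; ls
python3 - <<'E'
from cell import ctrl
import cv2,numpy as np
for n in("scene","top"):
    cv2.imwrite(f"pics/{n}0.png",ctrl.grab_frame(n)[:,:,::-1])
    p=ctrl.camera_params(n);R=np.array(p["R"]);print(n,p["intrinsics"],R,-R.T@np.array(p["t"]))
print(ctrl.read_ee_rot(),ctrl.read_clock())
E
```

```text
pics
scene [[500.34166436   0.         277.7910062 ]
 [  0.         500.34166436 205.40033429]
 [  0.           0.           1.        ]] [[-0.37701062  0.92614121  0.01120079]
 [ 0.59051393  0.24966595 -0.76743744]
 [-0.71355189 -0.28271784 -0.64102599]] [1.27600996 0.14209427 0.75494495]
top [[494.61917328   0.         278.2617969 ]
 [  0.         494.61917328 206.28074997]
 [  0.           0.           1.        ]] [[ 0.00655009 -0.99951261  0.03052288]
 [-0.98890936 -0.01100361 -0.14811212]
 [ 0.14837579 -0.02921421 -0.98849945]] [ 0.41223365 -0.09715185  1.17742284]
[-3.10361613e+00 -4.73472575e-01  2.76919903e-04] 0.1
```

View pics/scene0.png

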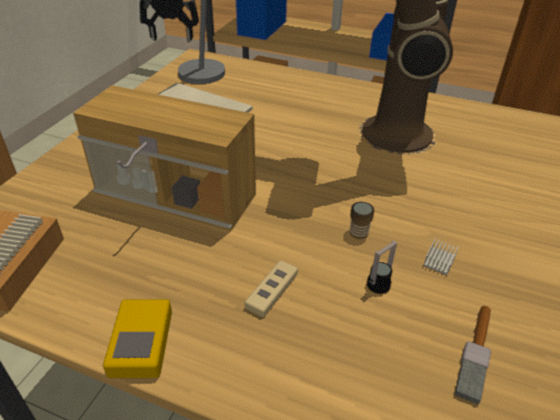

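View pics/top0.png

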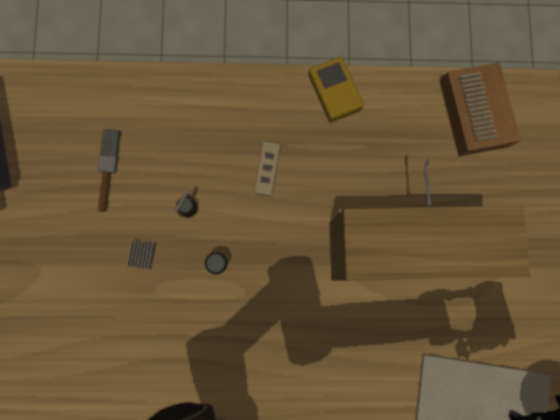

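The loupe with its bow is at scene (380,275) and top (186,205). The lens is at scene (361,220) and top (216,263). The hook is at scene (120-147,143-165) and top (428,160-205). I'll zoom in on the loupe and the hook.

Run:
```python
import cv2,numpy as np
s=cv2.imread("pics/scene0.png");t=cv2.imread("pics/top0.png")
def c(im,u,v,k):  # k px wide
    h=k*3//4; return cv2.resize(im[v:v+h,u:u+k],(400,300),interpolation=cv2.INTER_CUBIC)
o=np.vstack([np.hstack([c(s,340,230,80),c(s,95,125,80)]),np.hstack([c(t,150,175,80),c(t,390,150,80)])])
cv2.imwrite("pics/z.png",np.clip(o*1.5,0,255).astype(np.uint8))
```

```text
(no output)
```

View pics/z.png

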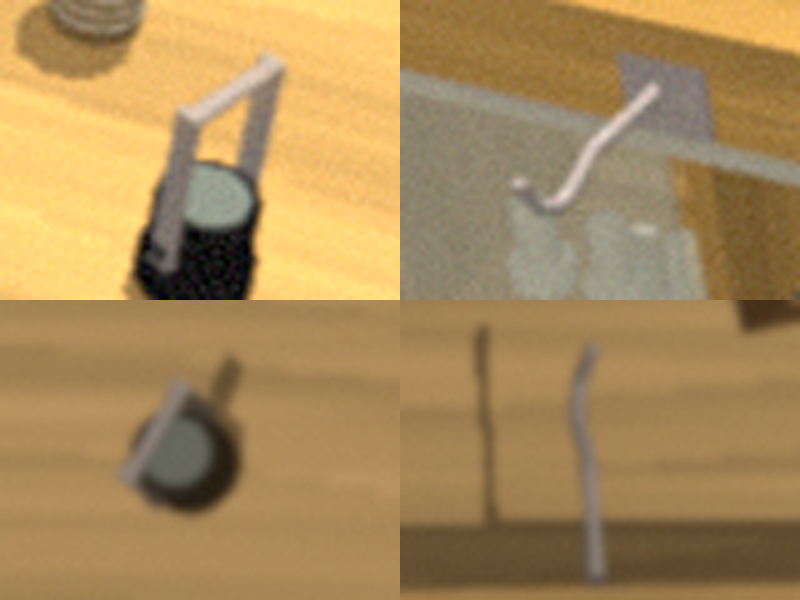

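```bash
cat > h.py <<'E'
from cell import ctrl
import numpy as np,cv2
def ray(n,uv,p=None):
    p=p or ctrl.camera_params(n);R=np.array(p["R"]);C=-R.T@np.array(p["t"])
    d=R.T@np.linalg.inv(p["intrinsics"])@np.array([*uv,1.]);return C,d
def atz(n,uv,z,p=None):
    C,d=ray(n,uv,p);return C+d*(z-C[2])/d[2]
def tri(*obs):
    A=np.zeros((3,3));b=np.zeros(3)
    for C,d in obs:
        d=d/np.linalg.norm(d);P=np.eye(3)-np.outer(d,d);A+=P;b+=P@C
    return np.linalg.solve(A,b)
E
python3 - <<'E'
from h import *
np.set_printoptions(precision=4,suppress=True)
for k,s,t,z in[("barA",(377.2,253),(176,210.6),.103),("barB",(394.4,242),(186,191.6),.103),("face",(384.4,269.4),(186.8,205),.045),
 ("root",(146,143),(429,205.6),.191),("seat",(125,166.4),(426,170),.182),("tip",(118.6,162),(428,159.6),.204)]:
    print(k,tri(ray("scene",s),ray("top",t)),atz("scene",s,z),atz("top",t,z))
for uv in[(345,208),(523,208)]: print("shelf edge",atz("top",uv,.22))
E
```

```text
barA [0.5689 0.0846 0.0731] [0.6053 0.0734 0.103 ] [0.5615 0.0941 0.103 ]
barB [0.597  0.0842 0.1288] [0.5643 0.0965 0.103 ] [0.6038 0.0739 0.103 ]
face [0.5824 0.0856 0.0419] [0.5838 0.0906 0.045 ] [0.5829 0.0802 0.045 ]
root [ 0.5654 -0.4342  0.1886] [ 0.5684 -0.4317  0.191 ] [ 0.5651 -0.4335  0.191 ]
seat [ 0.6418 -0.4338  0.1796] [ 0.6444 -0.4312  0.182 ] [ 0.6413 -0.4332  0.182 ]
tip [ 0.6586 -0.4315  0.2015] [ 0.6614 -0.4289  0.204 ] [ 0.658  -0.4307  0.204 ]
shelf edge [ 0.554  -0.2567  0.22  ]
shelf edge [ 0.5579 -0.6121  0.22  ]
```

Triangulated values agree: the bar centre is at about (0.584, 0.085) with a yaw near -27.5°, and its length comes out at about 47 mm. The hook's seat is at about (0.635, -0.4325, 0.185), with the wire along +x. Next I'll move above the loupe and check from the wrist camera.

```bash
cat >> h.py <<'E'
from scipy.spatial.transform import Rotation
def down(a): # tool y along world angle a, tool z down
    y=np.array([np.cos(a),np.sin(a),0]);z=np.array([0,0,-1.]);return Rotation.from_matrix(np.c_[np.cross(y,z),y,z]).as_rotvec()
np.set_printoptions(precision=4,suppress=True)
E
python3 - <<'E'
from h import *
a0=np.radians(-27.5)
for k in(0,np.pi):
  print(k,ctrl.inverse_kinematics([.584,.0845,.4],down(a0+k)))
  for h in(.017,.017+np.pi): print(ctrl.inverse_kinematics([.72,-.431,.42],down(np.pi/2+h)),ctrl.inverse_kinematics([.635,-.4325,.33],down(np.pi/2+h)))
ks=min((0,np.pi),key=lambda k:abs(q[5]) if (q:=ctrl.inverse_kinematics([.584,.0845,.4],down(a0+k))) is not None else 9)
ctrl.goto([.584,.0845,.40],down(a0+ks))
p=ctrl.camera_params("wrist")
im=ctrl.grab_frame("wrist");cv2.imwrite("pics/w1.png",im[:,:,::-1])
print(ks,ctrl.read_clock(),p)
E
```

```text
0 [ 0.0699  0.2461  1.7229 -0.      1.1726  0.5499]
[-0.5913  0.7311  0.9789  0.      1.4316 -2.1791] [-0.6546  0.6456  1.2972  0.      1.1988 -2.2424]
[-0.5913  0.7311  0.9789  0.      1.4316  0.9625] [-0.6546  0.6456  1.2972  0.      1.1988  0.8992]
3.141592653589793 [ 0.0699  0.2461  1.7229 -0.      1.1726 -2.5917]
[-0.5913  0.7311  0.9789  0.      1.4316 -2.1791] [-0.6546  0.6456  1.2972  0.      1.1988 -2.2424]
[-0.5913  0.7311  0.9789  0.      1.4316  0.9625] [-0.6546  0.6456  1.2972  0.      1.1988  0.8992]
0 2.925 {'intrinsics': array([[329.0187,   0.    , 273.8079],
       [  0.    , 329.0187, 207.8589],
       [  0.    ,   0.    ,   1.    ]]), 'R': array([[ 0.8864, -0.4629, -0.0008],
       [-0.4416, -0.8461,  0.2986],
       [-0.1389, -0.2643, -0.9544]]), 't': array([-0.4777,  0.2911,  0.4777])}
```

View pics/w1.png

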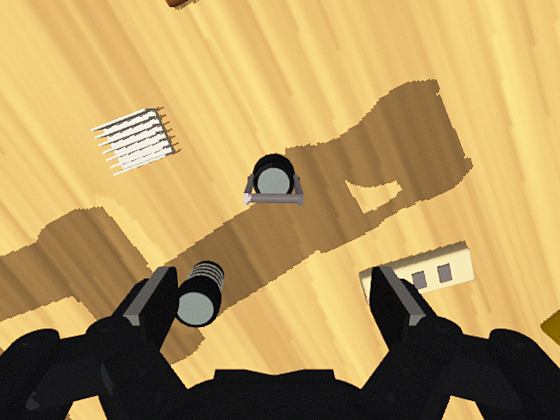

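The wrist view shows the bow bar from (246,199) to (302,199), almost level in the image. The loupe's face is at (273,181) and the lens top at (197,308).

Run:
```python
from h import *
p=ctrl.camera_params("wrist")
A=atz("wrist",(246,199),.101,p);B=atz("wrist",(302,199.5),.101,p)
print(A,B,(A+B)/2,np.linalg.norm(B-A),np.degrees(np.arctan2(*(B-A)[1::-1])),"face",atz("wrist",(273,182),.045,p))
print("lens",atz("wrist",(197,308),.07,p),atz("top",(216,263),.07),ctrl.read_tcp_pos())
```

```text
[0.5621 0.0952 0.101 ] [0.6039 0.0729 0.101 ] [0.583 0.084 0.101] 0.047330378092556816 -28.095800576290973 face [0.5831 0.0864 0.045 ]
lens [0.4522 0.0084 0.07  ] [0.4497 0.0075 0.07  ] [0.5842 0.0837 0.4   ]
```

Run:
```python
from h import *
o=down(np.radians(-28))
ctrl.line_to([.583,.0848,.30],o,.2); ctrl.line_to([.583,.0848,.239],None,.08)
print(ctrl.read_ft_force())
ctrl.set_gripper(0.0,45)
print(ctrl.read_grip_width(),ctrl.read_grasp_force(),ctrl.read_ft_force())
ctrl.line_to([.583,.0848,.42],None,.15)
ctrl.dwell(.3);print(ctrl.read_ft_force(),ctrl.read_torque(),ctrl.read_grip_width())
a=down(np.pi/2+np.pi+.02)
ctrl.goto([.73,-.430,.42],a)
for n in("scene","wrist"): cv2.imwrite(f"pics/{n}2.png",ctrl.grab_frame(n)[:,:,::-1])
print(ctrl.read_clock(),ctrl.read_tcp_pos(),ctrl.read_ft_force())
s=cv2.imread("pics/scene2.png")[60:240,20:260];w=cv2.imread("pics/wrist2.png")
cv2.imwrite("pics/v2.png",np.hstack([cv2.resize(s,(400,300),interpolation=2),cv2.resize(w,(400,300))]))
```

```text
[ 0.4734 -0.1935 -0.6153]
0.5773243003224172 46.93087152962107 [0.6747 0.139  1.7579]
[ 0.3179 -0.3992 -1.3328] [ 0.0351 -0.0012  0.0293] 0.575910905800842
8.6 [ 0.7308 -0.4282  0.4206] [-0.5737  0.5171 -1.3186]
```

View pics/v2.png

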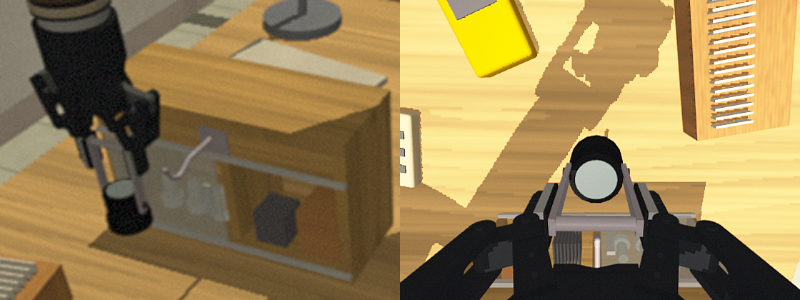

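The loupe is gripped upright, with its bow window facing the hook. The wrist view has the bow bar at crop x of about 600 and the wire at about 597, so they line up. I'll lower to 0.361 and thread the bow over the tip.

Run:
```python
from h import *
ctrl.line_to([.73,-.4315,.361],None,.12)
f0=np.array(ctrl.read_ft_force());print(f0,ctrl.read_tcp_pos())
for x in(.70,.68,.66,.645,.635):
    ctrl.line_to([x,-.432,.361],None,.06)
    f=np.array(ctrl.read_ft_force())-f0;print(x,f)
    if np.linalg.norm(f)>4: break
for n in("scene","wrist"): cv2.imwrite(f"pics/{n}3.png",ctrl.grab_frame(n)[:,:,::-1])
print(ctrl.read_clock(),ctrl.read_tcp_pos())
s=cv2.imread("pics/scene3.png")[100:220,80:240];w=cv2.imread("pics/wrist3.png")
cv2.imwrite("pics/v3.png",np.hstack([cv2.resize(s,(400,300),interpolation=2),cv2.resize(w[180:390,140:420],(400,300))]))
```

```text
[-0.11    0.2389 -1.0608] [ 0.7301 -0.4315  0.3609]
0.7 [ 0.4189 -0.2347  0.1288]
0.68 [ 0.2387 -0.4336 -1.298 ]
0.66 [ 0.2763 -0.4321 -0.4046]
0.645 [-0.4766 -0.5746 -0.5558]
0.635 [ 0.2216 -0.5941 -0.993 ]
11.675 [ 0.635  -0.432   0.3611]
```

View pics/v3.png

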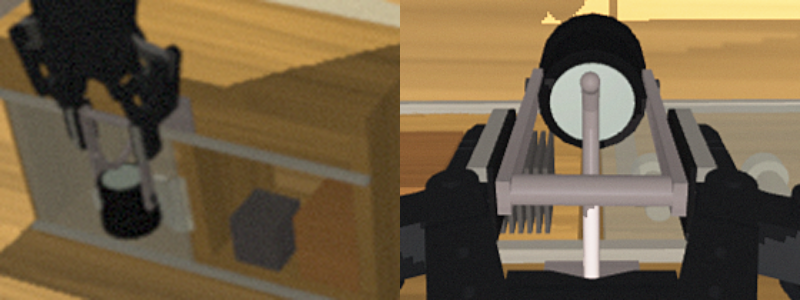

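The wire runs centred through the bow, and the tip, at (590,80) in the right half, is on the near side past the bar. I'll lower in steps while reading the force.

```bash
cat >> h.py <<'E'
def fz(n=12):
    v=[]
    for _ in range(n): ctrl.dwell(.02);v.append(ctrl.read_ft_force())
    return np.mean(v,0)
E
python3 - <<'E'
from h import *
f0=fz();print(f0)
ctrl.line_to([.635,-.432,.334],None,.06)
for z in(.332,.329,.326,.323,.320):
    ctrl.line_to([.635,-.432,z],None,.04)
    f=fz()-f0;print(z,ctrl.read_tcp_pos()[2],f)
    if f[2]>5: break
print(ctrl.read_clock())
E
```

```text
[ 0.0704 -0.0403 -1.4539]
0.332 0.3323643704672795 [-0.0205 -0.171   0.2074]
0.329 0.3289679040231137 [-0.0472 -0.2925 -0.0984]
0.326 0.32625312987418786 [ 0.1877 -0.0729  0.7915]
0.323 0.3234641706439234 [ 0.2766 -0.4548  2.973 ]
0.32 0.3204463831312333 [-0.1594 -0.3276  5.0694]
14.725
```

Contact came at TCP z of about 0.3272, and the slope is about 0.7 N/mm as specified. I'll tug to about 10.5 mm, ease back to the rest dip, and release.

Run:
```python
from h import *
ctrl.line_to([.635,-.432,.3167],None,.03)
print("tug",ctrl.read_tcp_pos()[2],fz(20)); ctrl.dwell(.5)
ctrl.line_to([.635,-.432,.3252],None,.03)
ctrl.dwell(.3);print("eased",fz(20))
cv2.imwrite("pics/s4.png",ctrl.grab_frame("scene")[:,:,::-1])
ctrl.set_gripper(.85);ctrl.dwell(.3)
print(ctrl.read_grip_width(),fz())
cv2.imwrite("pics/w4.png",ctrl.grab_frame("wrist")[:,:,::-1])
w=cv2.imread("pics/w4.png");s=cv2.imread("pics/s4.png")[100:220,80:240]
cv2.imwrite("pics/v4.png",np.hstack([cv2.resize(s,(400,300),interpolation=2),cv2.resize(w[150:390,120:440],(400,300))]))
print(ctrl.read_clock())
```

```text
tug 0.3173316277575529 [-1.5366 -0.1883  5.7714]
eased [ 1.0031 -0.2677  0.4174]
0.845309400597399 [-0.1621  0.132  -0.1815]
17.8417
```

View pics/v4.png

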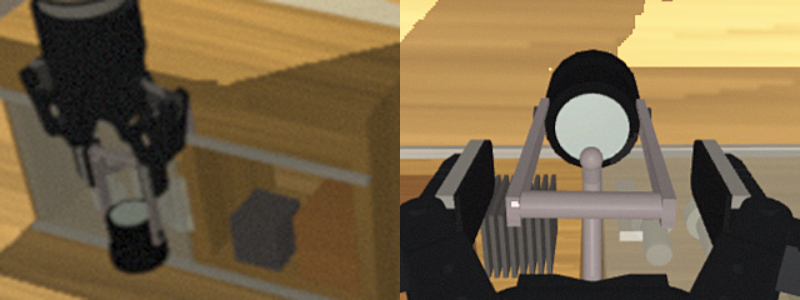

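The tug was 7.2 N, about 10.3 mm of dip. The loupe now hangs on the wire, and the open pads clear it on both sides. Next I'll retreat straight up, let it settle, and check.

Run:
```python
from h import *
ctrl.line_to([.635,-.432,.45],None,.08); ctrl.line_to([.60,-.20,.48],None,.2)
ctrl.dwell(4)
a=ctrl.grab_frame("scene");ctrl.dwell(.37);b=ctrl.grab_frame("scene")
d=np.abs(a[100:240,60:220].astype(int)-b[100:240,60:220]).max(2);print("motion",(d>60).sum(),ctrl.read_clock(),ctrl.read_ft_force())
cv2.imwrite("pics/v5.png",np.hstack([cv2.resize(b[90:210,70:230,::-1],(400,300),interpolation=2),cv2.resize(b[:,:,::-1],(400,300))]))
```

```text
motion 0 25.35 [ 0.3222 -0.123   0.1357]
```

View pics/v5.png

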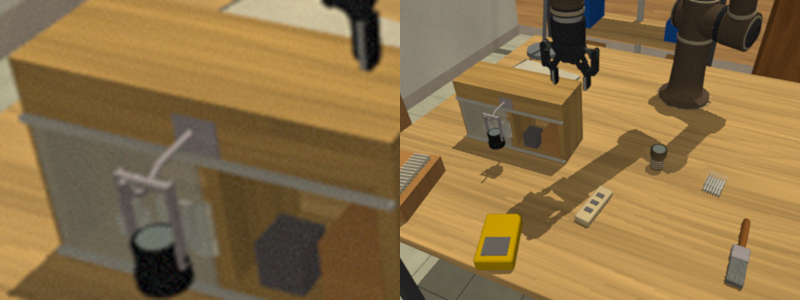

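The loupe hangs still with its bow at (118-175,180) and the wire through it. The lens is where it stood.

```bash
python3 -c "
from cell import ctrl
print(ctrl.close_job())"
```

```text
the job is handed in; nothing more can be done
None
```

The loupe hangs still on the hook by its bow after a 7.2 N test tug (about 10 mm of dip), the lens was left alone, and the job was handed in at about 25 s of the 48 s limit.

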